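# Seat the rotor on the mini centrifuge's keyed drive and shut the dome

## Task

Put the blue rotor on the drive of the open mini centrifuge: the drive's angle is not known, so turn the rotor while pressing it down until it drops fully home over the four drive arms. Then let go of it and shut the clear dome completely. Leave the blue-capped tube standing where it is.

Things in the scene. Friction and masses are not known exactly. Their poses are not given: they have to be found in the camera images.
- rotor_grip (a point): Centre of the black bar grip on the rotor, a blue flat-topped cup, 102 mm diameter, 70 mm high, 0.25 kg. Grip: 56 mm long (x) by 18 mm wide (y, grasp across it), 34 mm high; this point is 17 mm above the flat top, 53 mm above the underside, on the axis (z, up). The hub has a cross-shaped bore below: 11 mm wide slots along x and y, so it fits every quarter turn.
- drive_centre (a point): On the centrifuge drive's axis, on the steel shoulder where the rotor's underside rests when home (58 mm above bench; rotor_grip is then 53 mm above this point). Axes of the fixed white body (190 x 160 mm, deck 50 mm high): x to its rear (dome hinge), z up. Four drive arms in a cross stand on the shoulder: 7 mm wide, 10 mm high, 20 mm long; braked, at an angle that is not reported.
- drive_pin (a point): Tip of the drive's tapered round centring pin (12.6 mm diameter), 27 mm above the shoulder, on the axis; same axes. The pin enters the hub first; the rotor then rides on the four arms, 10 mm too high, until turned to within about 5 degrees of a fit (at most a quarter turn away either way round), when it can drop 10 mm.
- lid_hinge (a point): On the dome's hinge axis, which is level, 84 mm behind the drive's axis and 52 mm above the bench, half-way along.
- lid_tab (a point): Centre of the blue tab at the front rim of the clear, slightly milky dome, 164 mm from the hinge axis: 34 mm long (outer 27 mm free), 44 mm wide, 7 mm thick. x points to the hinge, z out of the side that is upper when shut. This point is 12 mm outside the rim plane (through the hinge). Dome: 140 mm diameter, 84 mm high, flat top 136 mm above the bench when shut.
- lid (a joint): Opening angle of the dome: 0 shut, 1.75 rad fully open (leaning back). Stiff hinge: stays where it is left; pushing the tab takes about 2 N. It cannot shut over a rotor that is not home.
- tube_centre (a point): Middle of a clear tube with a blue screw cap, 36 mm diameter, 114 mm high, standing loose on the bench; this point is 57 mm up, z along the tube.
Mind the look-alikes: they are no part of the job. There is more than one size of the part that bears rotor_grip; the job needs the larger. Of the things that look like the part that bears tube_centre, the larger one is meant.

How it is judged:
By the outcome, as a careful person would: the job done as asked, in the order asked, and still so for the second after the job is handed in, with the robot touching nothing.
It also fails if it takes over 67 s, if anything falls off the work surface, if the arm or the gripper's body presses on something with over 40 N, if the wrist force passes 120 N, or if a joint passes its speed limit or range.

## Robot

A 6-joint arm with a two-finger parallel gripper is mounted at the origin on a cart in front of the work surface, level with it; the furniture and walls round the work are solid. World frame = base frame: x ahead of the robot, y to its left, z up, the work surface at z = 0. Lengths are in mm, angles in rad, forces in N, time in s.
With the tool pointing down it reaches from about 300 to 775 mm from the base axis. Payload 14.6 kg.
Tool frame: the origin (TCP) lies at the very end of the fingers, on their centre line; the grasp point (between the pads) lies 19 mm behind it; z points along the fingers, y is the direction in which the jaws open and shut (so a half turn about z gives the same grasp; the last joint's range is limited). The gripper opens to 94 mm and grips with 3 to 60 N. Pads are 16 mm wide; open, the fingers measure 119 mm over their backs; the gripper's body (75 mm by 177 mm) begins 78 mm behind the grasp point.
Start: joints at [1.128, 0.3, 1.521, -0, 1.321, -0.067], TCP at [201.856, 511.609, 205.446] pointing down, gripper open.
Joint ranges: [-3.03, 3.03], [-0.79, 2.21], [0.23, 2.52], [-1.04, 4.18], [0, 3.07], [-2.55, 2.55]. Speed limits (rad/s): [2.22, 2.22, 2.57, 3.14, 3.14, 3.14].

## Interface

Orientations are given as [roll, pitch, yaw] about the fixed x, y, z axes, in that order (R = Rz(yaw) Ry(pitch) Rx(roll)).
In Python, from cell import manip gives the robot as it stands.
- The arm moves only by the shell command python3 -m pendant 'ROWS' [FORCE]. ROWS is JSON, a list of rows, each an object with "claw": the finger opening in m, from 0 to 0.094; "delta_pos": the shift along the tool's x, y, z in m, a list of three; "rotation": the turn, a rotation vector about the tool's x, y, z in rad, a list of three. A call has 1 to 10 rows; each row is the pose to reach, as a shift and turn from the pose measured when the call began, along the tool's axes at that moment; what a row does not reach only later rows make up. A row lasts 1/8 s, in which the tool goes at most 62.5 mm and 10.7 degrees, less where a joint would pass 70% of its speed; a pose out of reach is approached as far as the arm can. A call with a gripper value outside its range is refused whole. The fingers move at their own pace and stop on an object; FORCE is the grip in N (left out, the last holds). Time passes only in rows, so rows that repeat a pose let the fingers close. It gives the time, the measured TCP pose, the force and the opening at its end, in the units of the state.
- manip.read_state(): the state, without advancing time (a new reading comes with each control period).
- manip.camera(name): name is "scene" or "top" or "wrist"; returns the picture (384x512x3 uint8, red, green, blue); there is no depth.
- manip.camera_model(name): a dict with "fx", "fy", "cx", "cy" (pixels), "distortion" ([k1, k2, p1, p2, k3] as OpenCV has them; the pictures are not rectified), "cam_to_world" (4x4, takes a point from camera to world coordinates); the wrist camera has in their place "T_tool_cam" (4x4, takes a point from camera to tool coordinates, whose origin is the TCP and whose axes are the flange's). Camera axes: x right, y up, looking along -z (the intrinsics and any distortion apply to the point x, -y, -z); pixel columns grow to the right and rows downward; lengths in mm; the calibration is good to about 2 mm. A picture is of the moment at which its call begins: read the wrist's pose just before it. camera_model takes no time and is no camera call.
- manip.sign_off(): hands the job in, once; it reports no verdict.
The state is a dict: "clock": time; "joints": joint angles; "qd": joint speeds; "effort": joint torques, N m; "eef_pos": TCP position; "eef_rot": TCP orientation; "wrist_force": force on the tool from outside, world axes, zero at the start; "moment": the same for the moment, N m; "finger_gap": finger opening in mm.
Only numpy, scipy, OpenCV 4.12 (cv2) and the standard library are available. Lean on these libraries where they do the work, as an engineer would, in place of code of your own. Each camera call takes 0.05 s, during which the arm holds its last target.

## Working session

There is one attempt and no reset: what is moved stays moved. The work goes in short steps, Python scripts to look and compute and a shell command to move; the robot and the scene stay as the last step left them, time stands still between calls to the robot, and variables do not carry over. Pictures are saved under pics/ and viewed, and the job is handed in when it is done.

```bash
ls; mkdir -p pics
python3 - <<'E'
from cell import manip
import cv2
s=manip.read_state(); print(s)
for n in ["scene","top","wrist"]:
    im=manip.camera(n); cv2.imwrite(f"pics/{n}0.png",im[:,:,::-1]); print(n,manip.camera_model(n))
E
```

```text
pics
{'clock': 0.0, 'joints': array([ 1.12840722e+00,  3.00492814e-01,  1.52153191e+00, -4.17023582e-05,
        1.32072260e+00, -6.65724961e-02]), 'qd': array([ 1.97729950e-03, -1.16084143e-03, -4.40533078e-04, -4.30526088e-04,
        6.24189510e-06,  9.77514833e-04]), 'effort': array([-3.29980794e-04, -5.31811166e+01, -3.52729332e+01,  7.07349926e-02,
        2.45210849e-02, -1.16248375e-04]), 'eef_pos': array([201.75947886, 511.38882754, 204.8952272 ]), 'eef_rot': array([-3.14043786e+00, -3.65083141e-05,  2.76578636e+00]), 'wrist_force': array([-0.30670693, -0.64525732, -0.35824604]), 'moment': array([ 0.01809279, -0.0281733 , -0.00648142]), 'finger_gap': 93.99921334493213}
scene {'fx': 409.4716655212112, 'fy': 409.4716655212112, 'cx': 252.51218863876588, 'cy': 190.13953421336493, 'distortion': array([-0.07132786,  0.        ,  0.        ,  0.        ,  0.        ]), 'cam_to_world': array([[ 7.77695665e-01,  3.69697473e-01, -5.08441964e-01,
         1.18768933e+02],
       [-6.28620316e-01,  4.50785993e-01, -6.33741656e-01,
        -5.65593453e+02],
       [-5.09417312e-03,  8.12
[... 545 characters left out ...]
,  8.31819872e-02,  9.96425513e-01,
         9.11848504e+02],
       [ 0.00000000e+00,  0.00000000e+00,  0.00000000e+00,
         1.00000000e+00]])}
wrist {'fx': 307.4827720284676, 'fy': 307.4827720284676, 'cx': 253.62349218831594, 'cy': 194.0224027446451, 'distortion': array([-0.05264256,  0.        ,  0.        ,  0.        ,  0.        ]), 'T_tool_cam': array([[-5.51855489e-04,  9.69489786e-01,  2.45131087e-01,
         7.18912780e+01],
       [ 9.99999807e-01,  6.05251973e-04, -1.42496097e-04,
         1.21666022e+00],
       [-2.86514585e-04,  2.45130961e-01, -9.69489933e-01,
        -1.78164253e+02],
       [ 0.00000000e+00,  0.00000000e+00,  0.00000000e+00,
         1.00000000e+00]])}
```

View pics/scene0.png

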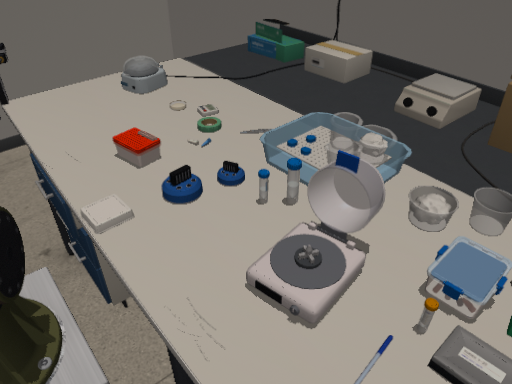

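View pics/top0.png

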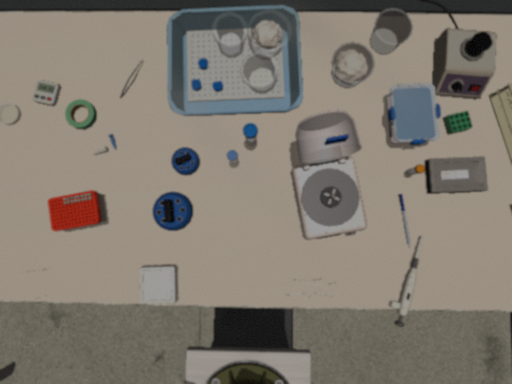

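View pics/wrist0.png

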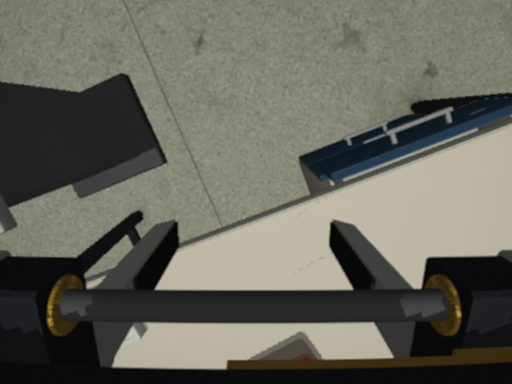

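The scene and top views show two blue rotors. The larger is at top (172,211) / scene (182,187), the smaller at top (185,160) / scene (231,174). There are also two blue-capped tubes: the larger at top (250,131), the smaller at (232,156). The job needs the larger rotor. I'll check it in enlarged crops.

Run:
```python
import cv2, numpy as np
t=cv2.imread("pics/top0.png")
a=cv2.resize(t[140:240,140:240],None,fx=4,fy=4,interpolation=cv2.INTER_CUBIC)
b=cv2.resize(t[100:245,280:380],None,fx=4,fy=4,interpolation=cv2.INTER_CUBIC)
c=np.zeros((580,800,3),np.uint8); c[:400,:400]=a; c[:,400:]=b
cv2.imwrite("pics/c_top.png",c)
s=cv2.imread("pics/scene0.png")
cv2.imwrite("pics/c_scene.png",cv2.resize(s[140:320,150:390],None,fx=3.3,fy=3.3,interpolation=cv2.INTER_CUBIC))
```

```text
(no output)
```

View pics/c_top.png

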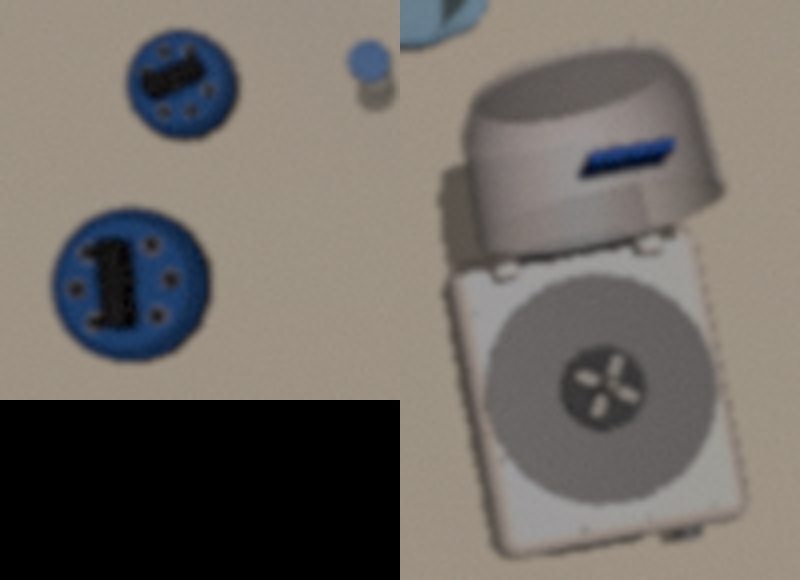

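View pics/c_scene.png

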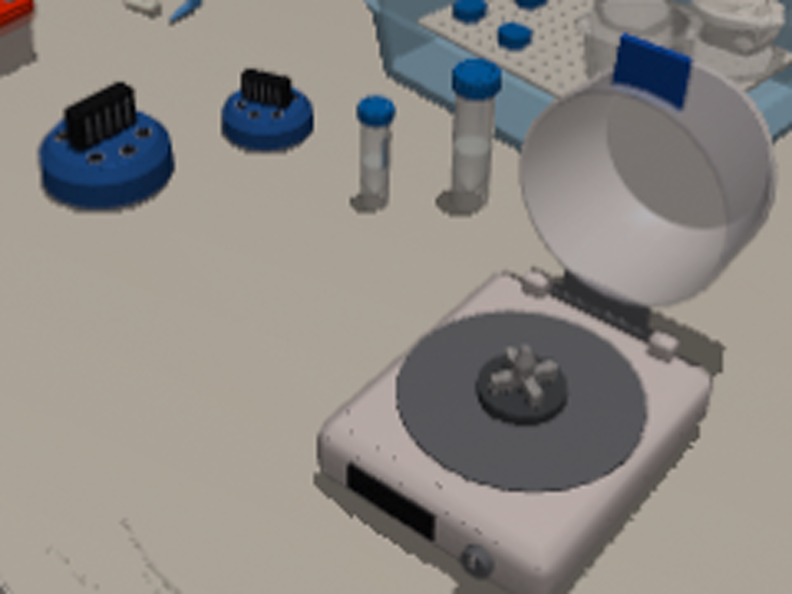

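Both crops confirm it: the big rotor is the larger disc at top crop (131,284), with the grip running along world x. The arms' cross is visible at top crop (607,386), and the pin tip is at scene crop (523,352). Next I compute positions.

```bash
cat > h.py <<'E'
import numpy as np, cv2
from cell import manip
from scipy.spatial.transform import Rotation as Rn
def Rot(s): return Rn.from_euler('xyz',s['eef_rot']).as_matrix()
def cam(n,s=None):
    m=manip.camera_model(n)
    if n=='wrist':
        T=np.eye(4);T[:3,:3]=Rot(s);T[:3,3]=s['eef_pos'];T=T@m['T_tool_cam']
    else: T=m['cam_to_world']
    return m,T
def ray(n,px,s=None):
    m,T=cam(n,s)
    K=np.array([[m['fx'],0,m['cx']],[0,m['fy'],m['cy']],[0,0,1]])
    u=cv2.undistortPoints(np.array([[px]],float),K,m['distortion'])[0,0]
    d=T[:3,:3]@np.array([u[0],-u[1],-1]); return T[:3,3],d/np.linalg.norm(d)
def atz(n,px,z,s=None):
    o,d=ray(n,px,s); return o+d*(z-o[2])/d[2]
def tri(rs):
    A=sum(np.eye(3)-np.outer(d,d) for o,d in rs); b=sum((np.eye(3)-np.outer(d,d))@o for o,d in rs)
    p=np.linalg.solve(A,b); return p,[np.linalg.norm(np.cross(p-o,d)) for o,d in rs]
def proj(n,P,s=None):
    m,T=cam(n,s); K=np.array([[m['fx'],0,m['cx']],[0,m['fy'],m['cy']],[0,0,1]])
    c=T[:3,:3].T@(np.atleast_2d(P)-T[:3,3]).T; c=np.diag([1,-1,-1])@c
    return cv2.projectPoints(c.T.copy(),np.zeros(3),np.zeros(3),K,m['distortion'])[0][:,0]
E
python3 - <<'E'
from h import *
np.set_printoptions(precision=1,suppress=True)
A=lambda x,y:(140+x/4,140+y/4); B=lambda x,y:(280+(x-400)/4,100+y/4); S=lambda x,y:(150+x/3.3,140+y/3.3)
print('rotor disc z36',atz('top',A(131,284),36),'z20',atz('top',A(131,284),20))
print('grip black ends z70',atz('top',A(113,240),70),atz('top',A(117,329),70))
print('pin',tri([ray('top',B(610,381)),ray('scene',S(523,350))]),atz('top',B(607,386),68))
for a,b in [((585,377),(635,397)),((617,362),(598,410))]:
    d=atz('top',B(*a),68)-atz('top',B(*b),68); print('arm deg',np.degrees(np.arctan2(d[1],d[0])))
h=[atz('top',B(507,270),55),atz('top',B(650,244),55)]; d=h[0]-h[1];print('hinge',h,np.mean(h,0),np.degrees(np.arctan2(d[1],d[0]))-90)
h=[atz('top',B(518,552),45),atz('top',B(742,512),45)]; d=h[0]-h[1];print('front',h,np.degrees(np.arctan2(d[1],d[0]))-90)
print('tab',tri([ray('top',B(630,158)),ray('scene',S(652,71))]))
print('tube big',atz('top',(250,131),114), 'small',atz('top',(232,155),90))
E
```

```text
rotor disc z36 [503.3 195.6  36. ] z20 [503.6 199.6  20. ]
grip black ends z70 [529.1 199.   70. ] [475.1 194.6  70. ]
pin (array([ 545.8, -197.6,   82.3]), [np.float64(0.2742981030349635), np.float64(0.2742981030349649)]) [ 543.6 -198.6   68. ]
arm deg 68.82561000131624
arm deg -21.53311845033917
hinge [array([ 615.8, -139.5,   55. ]), array([ 633.4, -228.2,   55. ])] [ 624.6 -183.9   55. ] 11.191512014969462
front [array([ 441.6, -148.2,   45. ]), array([ 468.3, -286.6,   45. ])] 10.920673592415028
tab (array([ 649.3, -180.3,  217.2]), [np.float64(0.5914486676034579), np.float64(0.5914486676035112)])
tube big [691.1   1.1 114. ] small [638.2  44.1  90. ]
```

```bash
cat >> h.py <<'E'
def plan(target,yaw_deg,s=None):
    "shift in tool axes (m) and rotvec to a tool-down pose"
    s=s or manip.read_state(); R=Rot(s)
    Rt=Rn.from_euler('xyz',[np.pi,0,np.radians(yaw_deg)]).as_matrix()
    d=R.T@(np.array(target)-s['eef_pos'])/1000; rv=Rn.from_matrix(R.T@Rt).as_rotvec()
    print('pos',np.round(s['eef_pos'],1),'rotdeg',np.round(np.degrees(s['eef_rot']),2),'d',np.round(d,4),'rv',np.round(rv,4),'|d|mm',round(np.linalg.norm(d)*1000),'t',s['clock'])
E
python3 -c "
from h import *
plan([502.5,197,150],184.7)"
```

```text
pos [201.8 511.5 205. ] rotdeg [-179.95   -0.    158.47] d [-0.3951 -0.1821  0.0552] rv [-8.000e-04 -2.000e-04 -4.578e-01] |d|mm 439 t 0.15
```

```bash
python3 -m pendant '[{"claw":0.06,"delta_pos":[-0.05,-0.023,0.007],"rotation":[0,0,-0.06]},{"claw":0.06,"delta_pos":[-0.1,-0.046,0.014],"rotation":[0,0,-0.12]},{"claw":0.06,"delta_pos":[-0.15,-0.069,0.021],"rotation":[0,0,-0.18]},{"claw":0.06,"delta_pos":[-0.2,-0.092,0.028],"rotation":[0,0,-0.24]},{"claw":0.06,"delta_pos":[-0.25,-0.115,0.035],"rotation":[0,0,-0.3]},{"claw":0.06,"delta_pos":[-0.3,-0.138,0.042],"rotation":[0,0,-0.36]},{"claw":0.06,"delta_pos":[-0.35,-0.161,0.049],"rotation":[0,0,-0.42]},{"claw":0.06,"delta_pos":[-0.395,-0.182,0.055],"rotation":[0,0,-0.458]},{"claw":0.06,"delta_pos":[-0.395,-0.182,0.055],"rotation":[0,0,-0.458]},{"claw":0.06,"delta_pos":[-0.395,-0.182,0.055],"rotation":[0,0,-0.458]}]'
python3 - <<'E'
from h import *
s=manip.read_state(); im=manip.camera('wrist'); cv2.imwrite('pics/w1.png',im[:,:,::-1])
plan([502.5,197,150],184.7,s)
print(proj('wrist',[[502.5,197,70]],s), s['wrist_force'])
import json; json.dump([list(s['eef_pos']),list(s['eef_rot'])],open('s1.json','w'))
E
```

```text
clock: 1.4
eef_pos: [502.0, 197.4, 150.0]
eef_rot: [-3.141, -0.001, -3.06]
wrist_force: [-0.2, -0.4, -0.2]
finger_gap: 60.3
pos [502.  197.4 150. ] rotdeg [-1.7996e+02 -6.0000e-02 -1.7532e+02] d [-0.0005 -0.0005 -0.    ] rv [-0.0007 -0.001  -0.0004] |d|mm 1 t 1.4
[[251.37074584 201.26839389]] [-0.22106458 -0.35005222 -0.22066175]
```

View pics/w1.png

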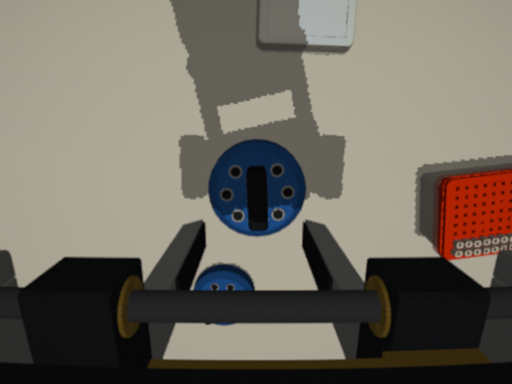

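Run:
```python
from h import *
import json
e=json.load(open('s1.json')); s=dict(eef_pos=np.array(e[0]),eef_rot=np.array(e[1]))
im=cv2.imread('pics/w1.png'); cv2.imwrite('pics/w1c.png',cv2.resize(im[130:245,200:315],None,fx=5,fy=5,interpolation=cv2.INTER_CUBIC))
print(atz('wrist',(257.2,193),36,s), atz('wrist',(257.5,190),36,s))
```

```text
[503.07364975 202.50265716  36.        ] [500.04111214 202.54158745  36.        ]
```

View pics/w1c.png

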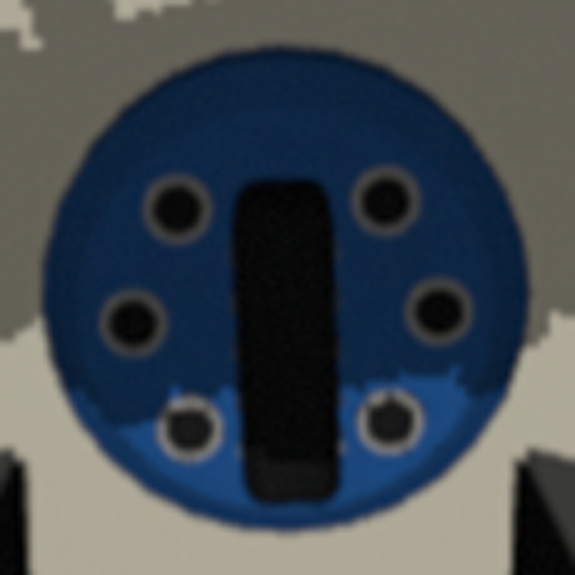

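The wrist crop shows the grip axis about 2° off and the rotor centre at (257,193) px, so about (503,202) with grip yaw near 6.7°. Now I descend.

```bash
python3 -c "
from h import *
plan([503,202,40],186.7)"
```

```text
pos [501.8 197.8 150.2] rotdeg [-1.7996e+02 -4.0000e-02 -1.7527e+02] d [-0.0016  0.0042  0.1102] rv [-0.0006 -0.0006 -0.0344] |d|mm 110 t 1.45
```

```bash
python3 -m pendant '[{"claw":0.06,"delta_pos":[-0.0016,0.0042,0.04],"rotation":[0,0,-0.034]},{"claw":0.06,"delta_pos":[-0.0016,0.0042,0.08],"rotation":[0,0,-0.034]},{"claw":0.06,"delta_pos":[-0.0016,0.0042,0.1],"rotation":[0,0,-0.034]},{"claw":0.06,"delta_pos":[-0.0016,0.0042,0.11],"rotation":[0,0,-0.034]},{"claw":0.06,"delta_pos":[-0.0016,0.0042,0.11],"rotation":[0,0,-0.034]},{"claw":0.01,"delta_pos":[-0.0016,0.0042,0.11],"rotation":[0,0,-0.034]},{"claw":0.01,"delta_pos":[-0.0016,0.0042,0.11],"rotation":[0,0,-0.034]},{"claw":0.01,"delta_pos":[-0.0016,0.0042,0.11],"rotation":[0,0,-0.034]},{"claw":0.01,"delta_pos":[-0.0016,0.0042,0.11],"rotation":[0,0,-0.034]},{"claw":0.01,"delta_pos":[-0.0016,0.0042,0.11],"rotation":[0,0,-0.034]}]' 40
python3 -c "
from h import *
plan([503,202,170],186.7)"
```

```text
clock: 2.7
eef_pos: [503.0, 202.0, 40.2]
eef_rot: [-3.141, -0.001, -3.025]
wrist_force: [0.4, -0.3, -2.9]
finger_gap: 17.9
pos [503.  202.   40.2] rotdeg [-1.7996e+02 -4.0000e-02 -1.7332e+02] d [ 1.000e-04 -1.000e-04 -1.298e-01] rv [-0.0007 -0.0007 -0.0004] |d|mm 130 t 2.7
```

```bash
python3 -m pendant '[{"claw":0.01,"delta_pos":[0,0,-0.03],"rotation":[0,0,0]},{"claw":0.01,"delta_pos":[0,0,-0.07],"rotation":[0,0,0]},{"claw":0.01,"delta_pos":[0,0,-0.11],"rotation":[0,0,0]},{"claw":0.01,"delta_pos":[0,0,-0.14],"rotation":[0,0,0]},{"claw":0.01,"delta_pos":[0,0,-0.14],"rotation":[0,0,0]}]'
python3 - <<'E'
from h import *
s=manip.read_state(); im=manip.camera('wrist')[:,:,::-1]; print(s['finger_gap'],s['wrist_force'])
cv2.imwrite('pics/w2.png',cv2.resize(im[100:330,150:360],None,fx=2.6,fy=2.6,interpolation=cv2.INTER_CUBIC))
plan([545,-198,200],158.6,s)
print(s['joints'])
E
```

```text
clock: 3.32
eef_pos: [503.7, 202.3, 181.7]
eef_rot: [-3.142, 0.002, -3.025]
wrist_force: [0.1, 0.4, -2.9]
finger_gap: 17.6
17.59213053947811 [ 0.0650833   0.39573745 -2.85981726]
pos [503.7 202.3 181.7] rotdeg [-1.8000e+02  1.4000e-01 -1.7332e+02] d [ 0.0055 -0.4024 -0.0183] rv [0.0006 0.0024 0.4901] |d|mm 403 t 3.325
[ 3.14708542e-01  3.02956192e-01  1.57369961e+00 -5.26913196e-04
  1.26251826e+00 -1.37252440e+00]
```

View pics/w2.png

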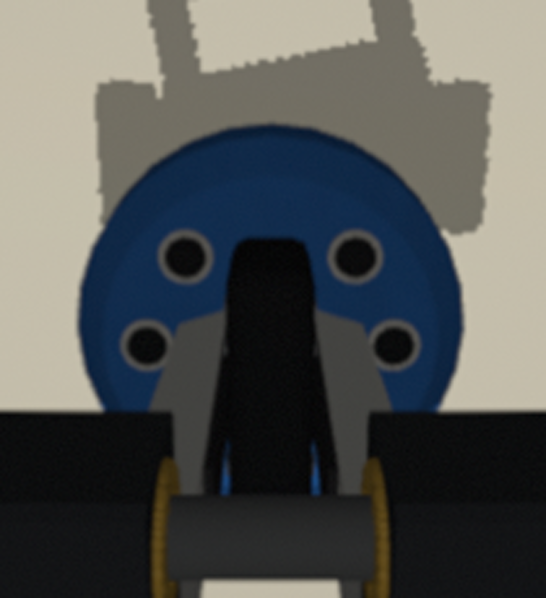

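Rotor is held with the grip square in the pads. Holes are at crop (186,257), (356,256), (148,346), (395,346), and I use them to find the rotor axis in the tool frame.

Run:
```python
from h import *
import json
np.set_printoptions(precision=1,suppress=True)
e=json.load(open('s1.json')); s1=dict(eef_pos=np.array(e[0]),eef_rot=np.array(e[1]))
s0=dict(eef_pos=np.zeros(3),eef_rot=np.zeros(3)) # tool frame
w1=np.array([(178,209),(386,202),(134,322),(438,311),(190,428),(390,422)])/5+[200,130]
P1=np.array([atz('wrist',p,150.1-36,s0) for p in w1])[:,:2]; c=P1.mean(0); print('w1 tool centre',c); L=P1-c; print(L)
w2=np.array([(186,257),(356,256),(148,346),(395,346)])/2.6+[150,100]
P2=np.array([atz('wrist',p,4.2,s0) for p in w2])[:,:2]; print(P2)
# rigid fit
A=L[:4];a=A.mean(0);b=P2.mean(0);H=(A-a).T@(P2-b);th=np.arctan2(H[0,1]-H[1,0],H[0,0]+H[1,1])
R=np.array([[np.cos(th),-np.sin(th)],[np.sin(th),np.cos(th)]]); t=b-R@a
print('th',np.degrees(th),'centre in tool',t,'res',P2-(A@R.T+t))
```

```text
w1 tool centre [-2.1  5.1]
[[ 21.5 -20.9]
 [ 22.8  19.2]
 [ -1.  -29.8]
 [  1.2  29.8]
 [-22.8 -19.1]
 [-21.6  20.8]]
[[ 22.  -18.1]
 [ 22.2  22.1]
 [ -0.4 -28. ]
 [ -0.5  32.2]]
th 1.9426160790291265 centre in tool [-0.3  2.1] res [[ 0.1 -0.1]
 [ 0.4  0. ]
 [-0.2 -0.2]
 [-0.4  0.3]]
```

Jaw-centred rotor reads y=+2.1 in the tool frame, so the wrist camera has a bias of about 2 mm. I'll view the drive with the same camera from the side, so the bias cancels.

```bash
python3 -c "
from h import *
plan([515,-275,185],68.6)"
```

```text
pos [503.  202.1 179.9] rotdeg [-1.7997e+02 -2.0000e-02 -1.7332e+02] d [ 0.0436 -0.4752 -0.0048] rv [-7.0000e-04  4.0000e-04  2.0608e+00] |d|mm 477 t 3.375
```

```bash
python3 -m pendant '[{"claw":0.01,"delta_pos":[0.003,-0.03,-0.005],"rotation":[0,0,0.15]},{"claw":0.01,"delta_pos":[0.007,-0.08,-0.005],"rotation":[0,0,0.33]},{"claw":0.01,"delta_pos":[0.012,-0.13,-0.005],"rotation":[0,0,0.51]},{"claw":0.01,"delta_pos":[0.016,-0.18,-0.005],"rotation":[0,0,0.69]},{"claw":0.01,"delta_pos":[0.021,-0.23,-0.005],"rotation":[0,0,0.87]},{"claw":0.01,"delta_pos":[0.026,-0.28,-0.005],"rotation":[0,0,1.05]},{"claw":0.01,"delta_pos":[0.03,-0.33,-0.005],"rotation":[0,0,1.23]},{"claw":0.01,"delta_pos":[0.035,-0.38,-0.005],"rotation":[0,0,1.41]},{"claw":0.01,"delta_pos":[0.039,-0.43,-0.005],"rotation":[0,0,1.59]},{"claw":0.01,"delta_pos":[0.0436,-0.475,-0.005],"rotation":[0,0,1.77]}]'
python3 -c "
from h import *
plan([515,-275,165],68.6)"
```

```text
clock: 4.62
eef_pos: [514.2, -276.2, 182.8]
eef_rot: [-3.139, -0.001, 1.482]
wrist_force: [0.5, 0.7, -2.0]
finger_gap: 18.1
pos [ 514.2 -276.2  182.8] rotdeg [-1.7983e+02 -4.0000e-02  8.4900e+01] d [0.0013 0.0007 0.0178] rv [-0.003  -0.0003  0.2845] |d|mm 18 t 4.625
```

```bash
python3 -m pendant '[{"claw":0.01,"delta_pos":[0.001,0.0007,0.006],"rotation":[0,0,0.14]},{"claw":0.01,"delta_pos":[0.001,0.0007,0.012],"rotation":[0,0,0.284]},{"claw":0.01,"delta_pos":[0.001,0.0007,0.018],"rotation":[0,0,0.284]},{"claw":0.01,"delta_pos":[0.001,0.0007,0.018],"rotation":[0,0,0.284]}]'
python3 - <<'E'
from h import *
import json
s=manip.read_state(); im=manip.camera('wrist')[:,:,::-1]
json.dump([list(s['eef_pos']),list(s['eef_rot'])],open('s3.json','w'))
cv2.imwrite('pics/w3.png',im)
plan([515,-275,165],68.6,s); print(proj('wrist',[[545.8,-197.6,85],[545,-198,68]],s))
E
```

```text
clock: 5.12
eef_pos: [514.5, -274.9, 163.4]
eef_rot: [-3.136, -0.0, 1.201]
wrist_force: [0.7, 0.2, -2.1]
finger_gap: 17.7
pos [ 514.5 -274.9  163.4] rotdeg [-1.797e+02 -2.000e-02  6.882e+01] d [ 0.0001  0.0005 -0.0016] rv [-0.0052 -0.0003  0.0039] |d|mm 2 t 5.125
[[256.89634002 102.2918632 ]
 [256.07726241 104.00977597]]
```

View pics/w3.png

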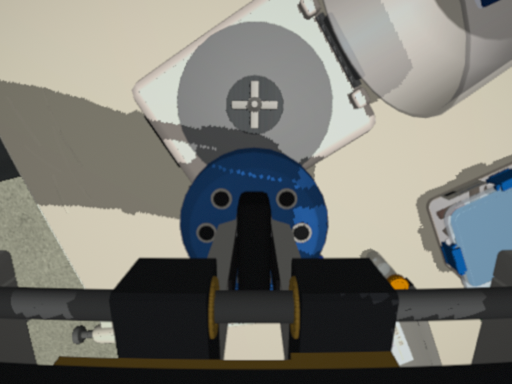

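Run:
```python
import cv2
im=cv2.imread('pics/w3.png'); cv2.imwrite('pics/w3c.png',cv2.resize(im[70:140,218:294],None,fx=8,fy=8,interpolation=cv2.INTER_CUBIC))
```

```text
(no output)
```

View pics/w3c.png

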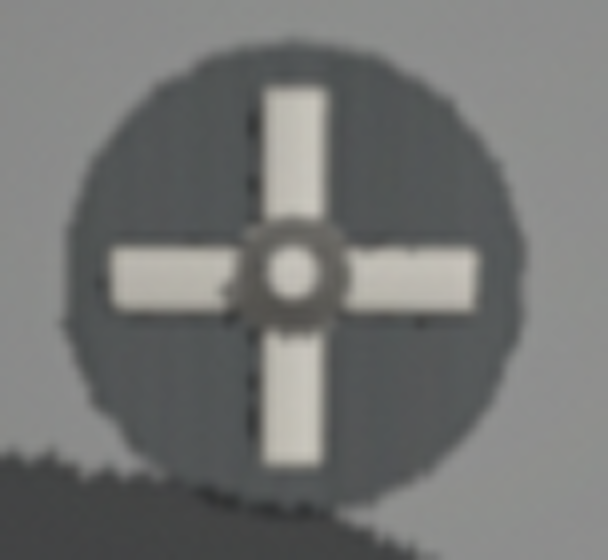

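Run:
```python
from h import *
import json
np.set_printoptions(precision=1,suppress=True)
e=json.load(open('s3.json')); s=dict(eef_pos=np.array(e[0]),eef_rot=np.array(e[1]))
for px,z in [((254.75,104),85),((254.75,104.9),68)]:
    P=atz('wrist',px,z,s); t=Rot(s).T@(P-s['eef_pos']); print('world',P,'tool',t)
    for b in [(-.3,2.1)]:
        t2=t-np.array([b[0],b[1],0]); print('bias-corrected axis world',Rot(s)@t2+s['eef_pos'])
plan([545,-198,165],68.8)
```

```text
world [ 543.7 -198.2   85. ] tool [82.  -0.1 78.4]
bias-corrected axis world [ 541.9 -197.2   85. ]
world [ 543.7 -198.3   68. ] tool [81.9 -0.  95.4]
bias-corrected axis world [ 541.8 -197.2   68. ]
pos [ 514.7 -275.   164. ] rotdeg [-179.8   -0.    68.8] d [ 0.1  0.  -0. ] rv [-0. -0. -0.] |d|mm 83 t 5.175
```

The crop shows the pin tip at px (254.8,104.0), and the cross is square to the tool within about 0.3°, so the fit angles are 68.8° and 158.8°. A second look from another yaw will separate the camera bias.

```bash
python3 -c "
from h import *
plan([469,-168,165],-21.2)"
```

```text
pos [ 514.7 -275.   164. ] rotdeg [-1.7976e+02 -1.0000e-02  6.8790e+01] d [ 0.0832 -0.0814 -0.0006] rv [-0.0035  0.0032  1.5706] |d|mm 116 t 5.175
```

```bash
python3 -m pendant '[{"claw":0.01,"delta_pos":[0.009,-0.009,0],"rotation":[0,0,0.17]},{"claw":0.01,"delta_pos":[0.018,-0.018,0],"rotation":[0,0,0.35]},{"claw":0.01,"delta_pos":[0.027,-0.027,0],"rotation":[0,0,0.53]},{"claw":0.01,"delta_pos":[0.037,-0.036,0],"rotation":[0,0,0.71]},{"claw":0.01,"delta_pos":[0.047,-0.046,0],"rotation":[0,0,0.89]},{"claw":0.01,"delta_pos":[0.057,-0.056,0],"rotation":[0,0,1.07]},{"claw":0.01,"delta_pos":[0.067,-0.066,0],"rotation":[0,0,1.25]},{"claw":0.01,"delta_pos":[0.077,-0.075,0],"rotation":[0,0,1.43]},{"claw":0.01,"delta_pos":[0.083,-0.0814,0],"rotation":[0,0,1.571]},{"claw":0.01,"delta_pos":[0.083,-0.0814,0],"rotation":[0,0,1.571]}]'
python3 -m pendant '[{"claw":0.01,"delta_pos":[0,0,0],"rotation":[0,0,0]},{"claw":0.01,"delta_pos":[0,0,0],"rotation":[0,0,0]}]'
python3 - <<'E'
from h import *
import json
s=manip.read_state(); im=manip.camera('wrist')[:,:,::-1]
json.dump([list(s['eef_pos']),list(s['eef_rot'])],open('s4.json','w'))
cv2.imwrite('pics/w4.png',im)
cv2.imwrite('pics/w4c.png',cv2.resize(im[70:140,218:294],None,fx=8,fy=8,interpolation=cv2.INTER_CUBIC))
plan([469,-168,165],-21.2,s); print(proj('wrist',[[543.7,-198.2,85]],s))
E
```

```text
clock: 6.42
eef_pos: [469.0, -167.9, 164.7]
eef_rot: [-3.141, 0.004, -0.367]
wrist_force: [-0.1, 0.5, -2.6]
finger_gap: 18.3
clock: 6.68
eef_pos: [469.1, -168.1, 164.7]
eef_rot: [-3.141, 0.004, -0.365]
wrist_force: [-0.9, -0.4, -3.4]
finger_gap: 17.7
pos [ 469.1 -168.1  164.7] rotdeg [-179.99    0.2   -20.92] d [-0.0001 -0.0001 -0.0003] rv [-0.0001  0.0035  0.0048] |d|mm 0 t 6.675
[[257.01749818 102.7499199 ]]
```

View pics/w4c.png

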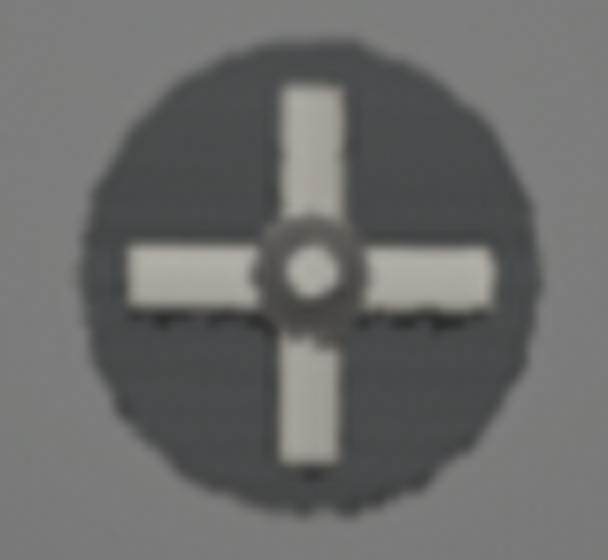

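View pics/w4.png

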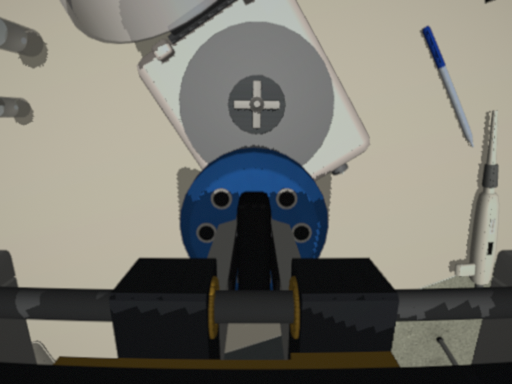

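Run:
```python
from h import *
import json
np.set_printoptions(precision=2,suppress=True)
Q=[];
A=[];B=[]
for f,px in [('s3.json',(254.75,104)),('s4.json',(257.0,103.9))]:
    e=json.load(open(f)); s=dict(eef_pos=np.array(e[0]),eef_rot=np.array(e[1]))
    P=atz('wrist',px,85,s); print(P); R=Rot(s)[:2,:2]
    A.append(np.hstack([np.eye(2),R])); B.append(P[:2])   # P = W + R b
x=np.linalg.solve(np.vstack(A),np.hstack(B)); print('axis',x[:2],'bias tool',x[2:])
plan([x[0],x[1],165],158.8)
```

```text
[ 542.61 -200.25   85.  ]
[ 542.86 -197.87   85.  ]
axis [ 543.93 -199.19] bias tool [-1.47 -0.85]
pos [ 469.  -168.1  164.7] rotdeg [-179.99    0.21  -20.96] d [ 0.08  0.   -0.  ] rv [-0.01 -0.   -3.14] |d|mm 81 t 6.725
```

The same pixel gave a different result, so I check whether camera_model is repeatable.

Run:
```python
from h import *
for i in range(3): print(manip.camera_model('wrist')['T_tool_cam'][:3,3], manip.camera_model('top')['cam_to_world'][:3,3],manip.read_state()['eef_pos'])
print(manip.camera_model('wrist')['T_tool_cam']); print(open('s3.json').read())
import json
e=json.load(open('s3.json')); s=dict(eef_pos=np.array(e[0]),eef_rot=np.array(e[1]))
print(atz('wrist',(254.75,104),85,s))
```

```text
[  69.47072564   -1.22772404 -178.15874157] [482.75612216 -24.96052722 911.84850366] [ 469.02588356 -168.07769484  164.69070377]
[  69.47072564   -1.22772404 -178.15874157] [482.75612216 -24.96052722 911.84850366] [ 469.02588356 -168.07769484  164.69070377]
[  69.47072564   -1.22772404 -178.15874157] [482.75612216 -24.96052722 911.84850366] [ 469.02588356 -168.07769484  164.69070377]
[[-5.50088437e-04  9.69873572e-01  2.43608192e-01  6.94707256e+01]
 [ 9.99999809e-01  4.65148806e-04  4.06196512e-04 -1.22772404e+00]
 [ 2.80645202e-04  2.43608369e-01 -9.69873643e-01 -1.78158742e+02]
 [ 0.00000000e+00  0.00000000e+00  0.00000000e+00  1.00000000e+00]]
[[514.5398795372777, -274.9045652826495, 163.3567361509331], [-3.1363451017544968, -0.00030990590629920156, 1.2011573073938244]]
[ 542.6076263  -200.25074325   85.        ]
```

The reported wrist extrinsics drift between calls, but the camera itself is fixed: the rotor holes stay at the same pixels in both views. The two-yaw solve doesn't depend on that drift. It puts the drive axis at (543.9, -199.2) and the rotor at tool x ≈ -1.2. Now I turn back.

```bash
python3 -m pendant '[{"claw":0.01,"delta_pos":[0,0,0],"rotation":[0,0,-0.15]},{"claw":0.01,"delta_pos":[0,0,0],"rotation":[0,0,-0.33]},{"claw":0.01,"delta_pos":[0,0,0],"rotation":[0,0,-0.51]},{"claw":0.01,"delta_pos":[0,0,0],"rotation":[0,0,-0.69]},{"claw":0.01,"delta_pos":[0,0,0],"rotation":[0,0,-0.87]},{"claw":0.01,"delta_pos":[0,0,0],"rotation":[0,0,-1.05]},{"claw":0.01,"delta_pos":[0,0,0],"rotation":[0,0,-1.23]},{"claw":0.01,"delta_pos":[0,0,0],"rotation":[0,0,-1.41]},{"claw":0.01,"delta_pos":[0,0,0],"rotation":[0,0,-1.59]},{"claw":0.01,"delta_pos":[0,0,0],"rotation":[0,0,-1.77]}]'
python3 -c "
from h import *
plan([542.8,-198.8,150],158.8)"
```

```text
clock: 7.98
eef_pos: [469.1, -168.3, 164.6]
eef_rot: [-3.138, -0.001, 1.411]
wrist_force: [1.2, 0.2, -1.3]
finger_gap: 17.8
pos [ 469.1 -168.3  164.6] rotdeg [-1.7979e+02 -5.0000e-02  8.0850e+01] d [-0.0184  0.0777  0.0143] rv [-0.0024 -0.0032 -1.3604] |d|mm 81 t 7.975
```

```bash
python3 -m pendant '[{"claw":0.01,"delta_pos":[0,0,0],"rotation":[0,0,-0.17]},{"claw":0.01,"delta_pos":[0,0,0],"rotation":[0,0,-0.35]},{"claw":0.01,"delta_pos":[0,0,0],"rotation":[0,0,-0.53]},{"claw":0.01,"delta_pos":[-0.003,0.012,0],"rotation":[0,0,-0.71]},{"claw":0.01,"delta_pos":[-0.007,0.03,0],"rotation":[0,0,-0.89]},{"claw":0.01,"delta_pos":[-0.011,0.048,0],"rotation":[0,0,-1.07]},{"claw":0.01,"delta_pos":[-0.015,0.066,0],"rotation":[0,0,-1.25]},{"claw":0.01,"delta_pos":[-0.0184,0.0777,0],"rotation":[0,0,-1.36]},{"claw":0.01,"delta_pos":[-0.0184,0.0777,0],"rotation":[0,0,-1.36]},{"claw":0.01,"delta_pos":[-0.0184,0.0777,0],"rotation":[0,0,-1.36]}]'
python3 - <<'E'
from h import *
im=manip.camera('scene')[:,:,::-1]; cv2.imwrite('pics/s5.png',cv2.resize(im[100:330,200:430],None,fx=2.6,fy=2.6,interpolation=cv2.INTER_CUBIC))
plan([542.8,-198.8,98],158.8)
E
```

```text
clock: 9.22
eef_pos: [542.5, -198.7, 164.1]
eef_rot: [3.141, -0.004, 2.769]
wrist_force: [-0.6, -0.6, -2.6]
finger_gap: 17.6
pos [ 542.5 -198.7  164.3] rotdeg [179.99  -0.22 158.67] d [-0.0006 -0.      0.0663] rv [ 0.0001 -0.0039 -0.0023] |d|mm 66 t 9.275
```

View pics/s5.png

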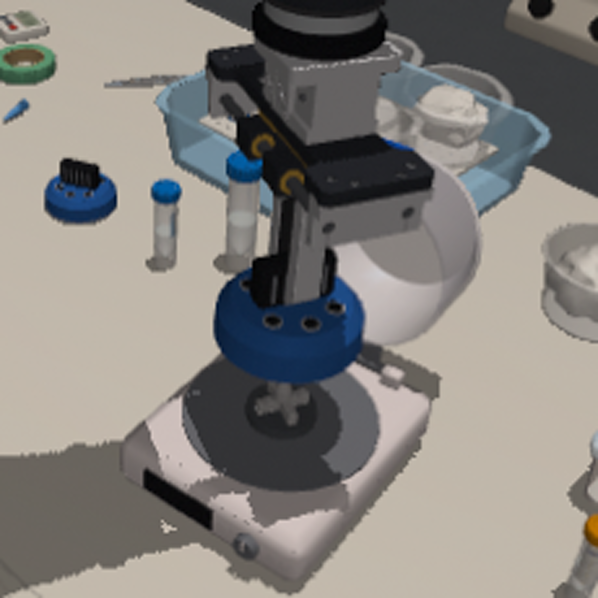

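Rotor is over the drive and clear of the dome. I lower it in stages.

```bash
python3 -m pendant '[{"claw":0.01,"delta_pos":[-0.0005,0,0.012],"rotation":[0,-0.004,-0.002]},{"claw":0.01,"delta_pos":[-0.0005,0,0.025],"rotation":[0,-0.004,-0.002]},{"claw":0.01,"delta_pos":[-0.0005,0,0.035],"rotation":[0,-0.004,-0.002]},{"claw":0.01,"delta_pos":[-0.0005,0,0.042],"rotation":[0,-0.004,-0.002]},{"claw":0.01,"delta_pos":[-0.0005,0,0.047],"rotation":[0,-0.004,-0.002]},{"claw":0.01,"delta_pos":[-0.0005,0,0.05],"rotation":[0,-0.004,-0.002]},{"claw":0.01,"delta_pos":[-0.0005,0,0.05],"rotation":[0,-0.004,-0.002]}]'
```

```text
clock: 10.15
eef_pos: [542.8, -198.8, 114.3]
eef_rot: [3.141, 0.0, 2.771]
wrist_force: [-0.6, 0.3, -2.2]
finger_gap: 17.7
```

```bash
python3 -m pendant '[{"claw":0.01,"delta_pos":[0,0,0.003],"rotation":[0,0,0]},{"claw":0.01,"delta_pos":[0,0,0.006],"rotation":[0,0,0]},{"claw":0.01,"delta_pos":[0,0,0.009],"rotation":[0,0,0]},{"claw":0.01,"delta_pos":[0,0,0.009],"rotation":[0,0,0]}]'
```

```text
clock: 10.65
eef_pos: [542.7, -198.7, 105.0]
eef_rot: [3.141, -0.0, 2.771]
wrist_force: [-0.7, -0.2, -1.7]
finger_gap: 17.6
```

```bash
python3 -m pendant '[{"claw":0.01,"delta_pos":[0,0,0.003],"rotation":[0,0,0]},{"claw":0.01,"delta_pos":[0,0,0.006],"rotation":[0,0,0]},{"claw":0.01,"delta_pos":[0,0,0.008],"rotation":[0,0,0]},{"claw":0.01,"delta_pos":[0,0,0.009],"rotation":[0,0,0]},{"claw":0.01,"delta_pos":[0,0,0.009],"rotation":[0,0,0]}]'
```

```text
clock: 11.28
eef_pos: [542.8, -198.8, 97.9]
eef_rot: [3.142, 0.0, 2.771]
wrist_force: [-11.1, 4.4, 17.7]
finger_gap: 17.6
```

It stops at TCP z 97.9 (home expected at 98.2) with an 18 N reaction and no ride-up at 108, so it dropped straight home. Now I release it and back off.

```bash
python3 -m pendant '[{"claw":0.05,"delta_pos":[0,0,-0.001],"rotation":[0,0,0]},{"claw":0.05,"delta_pos":[0,0,-0.001],"rotation":[0,0,0]},{"claw":0.05,"delta_pos":[0,0,-0.001],"rotation":[0,0,0]},{"claw":0.05,"delta_pos":[0,0,-0.002],"rotation":[0,0,0]},{"claw":0.05,"delta_pos":[0,0,-0.03],"rotation":[0,0,0]},{"claw":0.05,"delta_pos":[0,0,-0.07],"rotation":[0,0,0]},{"claw":0.05,"delta_pos":[0,0,-0.12],"rotation":[0,0,0]},{"claw":0.05,"delta_pos":[0.03,0,-0.15],"rotation":[0,0,0]},{"claw":0.05,"delta_pos":[0.06,0,-0.19],"rotation":[0,0,0]},{"claw":0.05,"delta_pos":[0.06,0,-0.19],"rotation":[0,0,0]}]'
python3 - <<'E'
from h import *
s=manip.read_state();a=manip.camera('scene')[:,:,::-1]; t=manip.camera('top')[:,:,::-1];w=manip.camera('wrist')[:,:,::-1]
cv2.imwrite('pics/s6.png',cv2.resize(a[120:330,220:420],None,fx=2.8,fy=2.8,interpolation=cv2.INTER_CUBIC))
cv2.imwrite('pics/w6.png',w); cv2.imwrite('pics/t6.png',t)
print(s['eef_pos'],s['wrist_force'],s['joints'],s['clock'])
E
```

```text
clock: 12.52
eef_pos: [486.6, -176.9, 291.3]
eef_rot: [-3.141, 0.006, 2.771]
wrist_force: [0.3, -0.1, -0.5]
finger_gap: 50.0
[ 486.55210287 -176.93968993  291.26750668] [ 0.30147622 -0.13395821 -0.52440083] [-4.19577782e-01  1.70729523e-01  1.48188369e+00  6.30196770e-05
  1.48270804e+00 -1.62018847e+00] 12.525
```

View pics/s6.png

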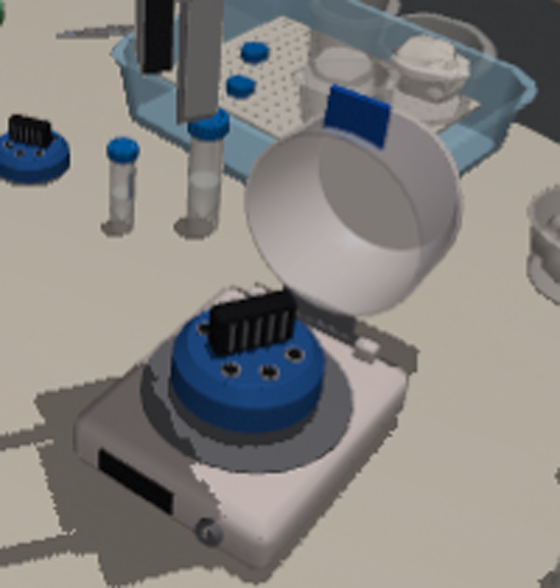

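View pics/w6.png

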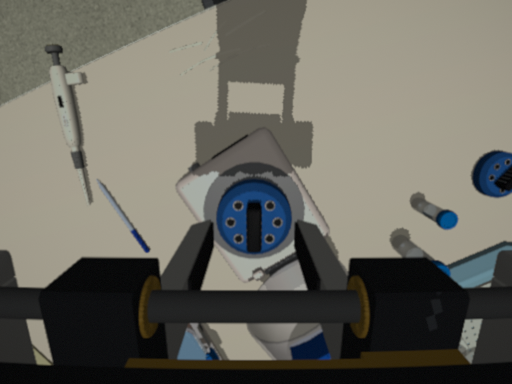

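Rotor stands level and home, the fingers are clear, and both tubes are untouched. Next I find the dome angle by projecting a tab model into the first pictures.

```bash
cat >> h.py <<'E'
YB=np.radians(11.05); BX=np.array([np.cos(YB),np.sin(YB),0]); BY=np.array([-np.sin(YB),np.cos(YB),0]); Z=np.array([0,0,1.])
AX=np.array([543.9,-199.2,0]); HG=AX+84*BX+52*Z
def lidpt(r,n,y,th): return HG+r*(-np.cos(th)*BX+np.sin(th)*Z)+n*(np.sin(th)*BX+np.cos(th)*Z)+y*BY
E
python3 - <<'E'
from h import *
np.set_printoptions(precision=0,suppress=True)
T=cv2.imread('pics/top0.png');S=cv2.imread('pics/scene0.png')
out=[]
for th in [1.55,1.65,1.75]:
    a=cv2.resize(T[100:190,290:380],None,fx=4.4,fy=4.4,interpolation=cv2.INTER_CUBIC); b=cv2.resize(S[130:220,300:390],None,fx=4.4,fy=4.4,interpolation=cv2.INTER_CUBIC)
    for im,n,o in((a,'top',(290,100)),(b,'scene',(300,130))):
        for nn in (8.5,15.5):
            p=(proj(n,np.array([lidpt(r,nn,y,th) for r,y in((147,-22),(147,22),(181,22),(181,-22))]))-o)*4.4
            cv2.polylines(im,[p.astype(np.int32)],True,(0,255,0) if nn<10 else (0,0,255),1)
        ph=np.linspace(0,6.28,60); p=(proj(n,np.array([lidpt(84+70*np.cos(q),0,70*np.sin(q),th) for q in ph]))-o)*4.4
        cv2.polylines(im,[p.astype(np.int32)],True,(0,255,255),1)
    out.append(np.vstack([a,b]))
o=np.hstack(out); cv2.imwrite('pics/lidfit.png',cv2.resize(o,None,fx=.67,fy=.67,interpolation=cv2.INTER_AREA))
E
```

```text
(no output)
```

View pics/lidfit.png

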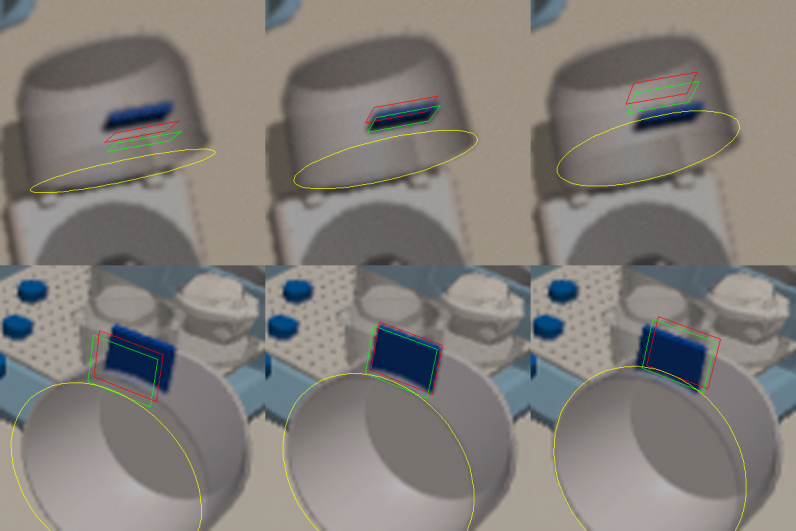

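A dome angle of 1.65 rad fits both views (middle column: tab outline on the blue tab). I move the closed fingers to behind and above the tab, then down.

```bash
cat >> h.py <<'E'
def tip(th,r,gap=0): # TCP so front bottom corner of closed fingers is at (r, face+gap)
    return lidpt(r,15.5+gap,0,th)+8*BX
E
python3 - <<'E'
from h import *
np.set_printoptions(precision=1,suppress=True)
p=tip(1.65,170,13); print(p,lidpt(181,15.5,0,1.65)); plan([p[0],p[1],275],191.05)
for d in [95,90,80,70,60,50,40,30,20,10,0]:
    th=np.radians(d); r=170+6*(1-d/95); q=tip(th,r)-tip(np.radians(95),170); print(d,tip(th,r),'tool dx(-BX),dz',-q@BX,-q[2])
E
```

```text
[ 675.3 -173.5  219.2] [ 655.6 -177.4  231.2]
pos [ 486.8 -177.   286.9] rotdeg [180.   -0.1 158.8] d [-0.2  0.1  0. ] rv [ 0.  -0.  -0.6] |d|mm 189 t 12.675
95 [ 663.9 -175.8  220. ] tool dx(-BX),dz 0.0 -0.0
90 [ 649.4 -178.6  222.3] tool dx(-BX),dz 14.75749408752404 -2.3136048106761677
80 [ 620.  -184.3  223. ] tool dx(-BX),dz 44.67767291910797 -3.0396558689162987
70 [ 590.9 -190.   218.5] tool dx(-BX),dz 74.37571463595712 1.4694017171411815
60 [ 562.9 -195.5  208.9] tool dx(-BX),dz 102.93936348675993 11.113494074445782
50 [ 536.8 -200.6  194.4] tool dx(-BX),dz 129.4845689144744 25.634242439039127
40 [ 513.5 -205.1  175.4] tool dx(-BX),dz 153.18283795423278 44.621760977462145
30 [ 493.8 -209.   152.5] tool dx(-BX),dz 173.28707491483573 67.52615932540192
20 [ 478.2 -212.   126.3] tool dx(-BX),dz 189.15510297172426 93.67342925970962
10 [ 467.3 -214.2   97.7] tool dx(-BX),dz 200.27012801982752 122.28525775520241
0 [ 461.5 -215.3   67.5] tool dx(-BX),dz 206.25749408752395 152.50218466300805
```

Run:
```python
from h import *
plan([675.3,-173.5,275],191.05)
```

```text
pos [ 486.8 -177.   286.9] rotdeg [ 1.8000e+02 -5.0000e-02  1.5879e+02] d [-0.1745  0.0715  0.0117] rv [ 3.000e-04 -9.000e-04 -5.631e-01] |d|mm 189 t 12.675
```

```bash
python3 -m pendant '[{"claw":0,"delta_pos":[-0.035,0.014,0.002],"rotation":[0,0,-0.12]},{"claw":0,"delta_pos":[-0.075,0.031,0.004],"rotation":[0,0,-0.25]},{"claw":0,"delta_pos":[-0.115,0.047,0.006],"rotation":[0,0,-0.38]},{"claw":0,"delta_pos":[-0.155,0.063,0.01],"rotation":[0,0,-0.5]},{"claw":0,"delta_pos":[-0.1745,0.0715,0.012],"rotation":[0,0,-0.563]},{"claw":0,"delta_pos":[-0.1745,0.0715,0.012],"rotation":[0,0,-0.563]},{"claw":0,"delta_pos":[-0.1745,0.0715,0.012],"rotation":[0,0,-0.563]},{"claw":0,"delta_pos":[-0.1745,0.0715,0.012],"rotation":[0,0,-0.563]}]'
python3 - <<'E'
from h import *
a=manip.camera('scene')[:,:,::-1]
cv2.imwrite('pics/s7.png',cv2.resize(a[80:300,230:450],None,fx=2.7,fy=2.7,interpolation=cv2.INTER_CUBIC))
plan([675.3,-173.5,219.5],191.05)
E
```

```text
clock: 13.68
eef_pos: [674.8, -173.7, 275.1]
eef_rot: [3.141, -0.0, -2.95]
wrist_force: [0.1, -1.0, 0.8]
finger_gap: -0.2
pos [ 674.9 -173.7  275.3] rotdeg [ 1.7998e+02 -1.0000e-02 -1.6900e+02] d [-0.0005  0.0001  0.0558] rv [ 0.0003 -0.0002 -0.001 ] |d|mm 56 t 13.725
```

View pics/s7.png

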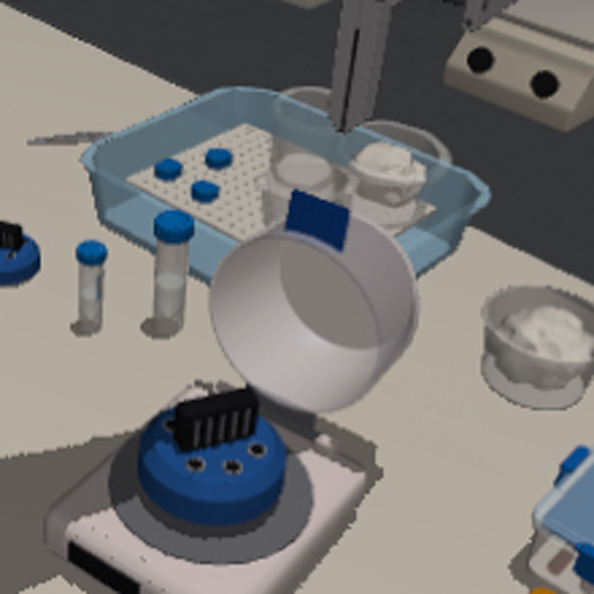

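```bash
python3 -m pendant '[{"claw":0,"delta_pos":[-0.001,0,0.02],"rotation":[0,0,0]},{"claw":0,"delta_pos":[-0.001,0,0.04],"rotation":[0,0,0]},{"claw":0,"delta_pos":[-0.001,0,0.05],"rotation":[0,0,0]},{"claw":0,"delta_pos":[-0.001,0,0.056],"rotation":[0,0,0]},{"claw":0,"delta_pos":[-0.001,0,0.056],"rotation":[0,0,0]}]'
python3 - <<'E'
from h import *
a=manip.camera('scene')[:,:,::-1]
cv2.imwrite('pics/s8.png',cv2.resize(a[100:220,290:410],None,fx=4,fy=4,interpolation=cv2.INTER_CUBIC))
t=manip.camera('top')[:,:,::-1]
cv2.imwrite('pics/t8.png',cv2.resize(t[80:200,280:400],None,fx=4,fy=4,interpolation=cv2.INTER_CUBIC))
plan([675.3,-173.5,219.5],191.05)
E
```

```text
clock: 14.35
eef_pos: [675.9, -173.6, 219.5]
eef_rot: [3.142, 0.0, -2.95]
wrist_force: [0.1, -0.0, 0.6]
finger_gap: 0.3
pos [ 676.  -173.6  220. ] rotdeg [-1.7999e+02  4.0000e-02 -1.6901e+02] d [0.0007 0.0002 0.0005] rv [-0.0003  0.0007 -0.0011] |d|mm 1 t 14.45
```

View pics/s8.png

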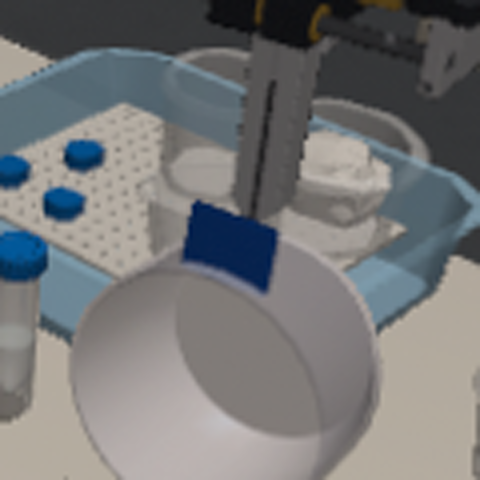

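Fingers are behind the tab: tip at crop (250,215), tab at (232,245). I push along the arc.

```bash
python3 -m pendant '[{"claw":0,"delta_pos":[0.0124,0,0],"rotation":[0,0,0]},{"claw":0,"delta_pos":[0.027,0,-0.0023],"rotation":[0,0,0]},{"claw":0,"delta_pos":[0.042,0,-0.003],"rotation":[0,0,0]},{"claw":0,"delta_pos":[0.057,0,-0.003],"rotation":[0,0,0]},{"claw":0,"delta_pos":[0.072,0,-0.001],"rotation":[0,0,0]},{"claw":0,"delta_pos":[0.087,0,0.0015],"rotation":[0,0,0]},{"claw":0,"delta_pos":[0.101,0,0.006],"rotation":[0,0,0]},{"claw":0,"delta_pos":[0.115,0,0.011],"rotation":[0,0,0]},{"claw":0,"delta_pos":[0.129,0,0.018],"rotation":[0,0,0]},{"claw":0,"delta_pos":[0.142,0,0.0256],"rotation":[0,0,0]}]'
python3 - <<'E'
from h import *
np.set_printoptions(precision=4,suppress=True)
a=manip.camera('scene')[:,:,::-1]
cv2.imwrite('pics/s9.png',cv2.resize(a[120:320,220:420],None,fx=2.8,fy=2.8,interpolation=cv2.INTER_CUBIC))
s=manip.read_state()
for d in [50,45,40,35,30,25,20,15,10,5,0]:
    th=np.radians(d); r=170+6*(1-d/95); q=Rot(s).T@(tip(th,r)-s['eef_pos']); print(d,q/1000)
print(s['wrist_force'])
E
```

```text
clock: 15.7
eef_pos: [536.6, -200.8, 195.0]
eef_rot: [-3.14, 0.002, -2.95]
wrist_force: [2.1, 0.3, -0.5]
finger_gap: 0.5
50 [-0.0016  0.0001 -0.0004]
45 [0.0107 0.0001 0.0086]
40 [0.0221 0.0001 0.0186]
35 [0.0327 0.0001 0.0296]
30 [0.0423 0.     0.0415]
25 [0.0508 0.     0.0542]
20 [0.0581 0.     0.0676]
15 [0.0643 0.     0.0817]
10 [0.0693 0.     0.0962]
5 [0.0729 0.     0.1112]
0 [0.0753 0.     0.1264]
[-1.1532  0.1728 -0.8368]
```

View pics/s9.png

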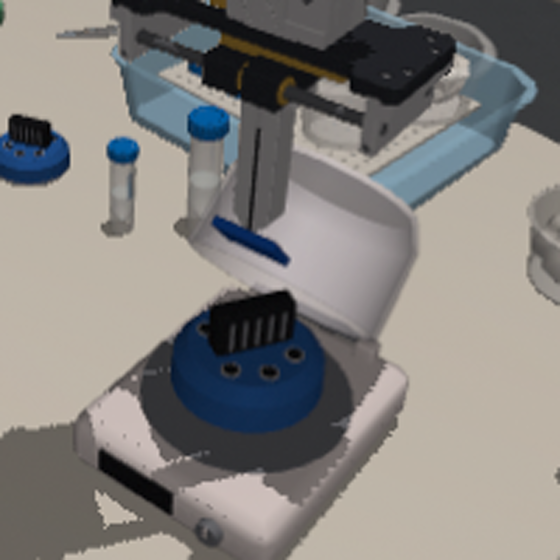

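The dome follows the fingers and is at about 50°. I continue to nearly shut.

```bash
python3 -m pendant '[{"claw":0,"delta_pos":[0.0107,0,0.0086],"rotation":[0,0,0]},{"claw":0,"delta_pos":[0.0221,0,0.0186],"rotation":[0,0,0]},{"claw":0,"delta_pos":[0.0327,0,0.0296],"rotation":[0,0,0]},{"claw":0,"delta_pos":[0.0423,0,0.0415],"rotation":[0,0,0]},{"claw":0,"delta_pos":[0.0508,0,0.0542],"rotation":[0,0,0]},{"claw":0,"delta_pos":[0.0581,0,0.0676],"rotation":[0,0,0]},{"claw":0,"delta_pos":[0.0643,0,0.0817],"rotation":[0,0,0]},{"claw":0,"delta_pos":[0.0693,0,0.0962],"rotation":[0,0,0]},{"claw":0,"delta_pos":[0.0729,0,0.1112],"rotation":[0,0,0]},{"claw":0,"delta_pos":[0.0735,0,0.118],"rotation":[0,0,0]}]'
python3 - <<'E'
from h import *
np.set_printoptions(precision=4,suppress=True)
a=manip.camera('scene')[:,:,::-1]
cv2.imwrite('pics/s10.png',cv2.resize(a[120:320,220:420],None,fx=2.8,fy=2.8,interpolation=cv2.INTER_CUBIC))
s=manip.read_state()
print(Rot(s).T@(tip(0,175)-s['eef_pos'])/1000,s['wrist_force'])
E
```

```text
clock: 17.0
eef_pos: [462.7, -214.9, 74.7]
eef_rot: [3.141, -0.0, -2.95]
wrist_force: [-0.1, 0.2, 0.9]
finger_gap: 0.6
[ 0.0003 -0.0003  0.0069] [ 0.2226  0.2652 -1.0204]
```

View pics/s10.png

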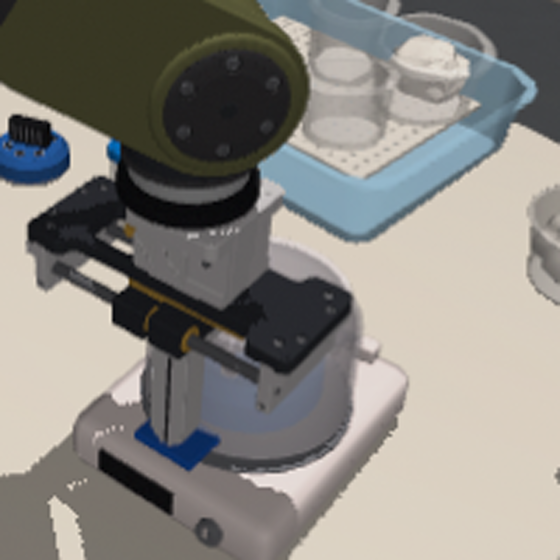

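Almost shut, with the fingertips on the tab. I press it down gently.

```bash
python3 -m pendant '[{"claw":0,"delta_pos":[0,0,0.003],"rotation":[0,0,0]},{"claw":0,"delta_pos":[0,0,0.005],"rotation":[0,0,0]},{"claw":0,"delta_pos":[0,0,0.007],"rotation":[0,0,0]},{"claw":0,"delta_pos":[0,0,0.008],"rotation":[0,0,0]}]'
```

```text
clock: 17.55
eef_pos: [462.9, -214.9, 67.4]
eef_rot: [3.141, -0.0, -2.95]
wrist_force: [-6.5, 3.3, 19.0]
finger_gap: 0.5
```

Contact is at z 67.4 (tab top when shut is 67.5) with 19 N, so it is shut. I back away and look.

```bash
python3 -m pendant '[{"claw":0,"delta_pos":[0,0,-0.01],"rotation":[0,0,0]},{"claw":0,"delta_pos":[0.005,0,-0.05],"rotation":[0,0,0]},{"claw":0,"delta_pos":[0.03,0,-0.1],"rotation":[0,0,0]},{"claw":0,"delta_pos":[0.07,0,-0.15],"rotation":[0,0,0]},{"claw":0,"delta_pos":[0.1,0,-0.2],"rotation":[0,0,0]},{"claw":0,"delta_pos":[0.1,0,-0.2],"rotation":[0,0,0]},{"claw":0,"delta_pos":[0.1,0,-0.2],"rotation":[0,0,0]}]'
python3 - <<'E'
from h import *
a=manip.camera('scene')[:,:,::-1]; t=manip.camera('top')[:,:,::-1].copy()
A=a[120:320,200:420].copy()
def drw(im,n,o,f):
    p=(proj(n,np.array([lidpt(r,15.5,y,0) for r,y in((147,-22),(147,22),(181,22),(181,-22))]))-o)*f
    cv2.polylines(im,[p.astype(np.int32)],True,(0,255,0),1)
    ph=np.linspace(0,6.28,60)
A=cv2.resize(A,None,fx=2.7,fy=2.7,interpolation=cv2.INTER_CUBIC); drw(A,'scene',(200,120),2.7)
cv2.imwrite('pics/s11.png',A); cv2.imwrite('pics/t11.png',t)
print(manip.read_state()['wrist_force'])
E
```

```text
clock: 18.42
eef_pos: [364.8, -233.8, 267.0]
eef_rot: [3.141, -0.0, -2.95]
wrist_force: [0.2, -0.1, 0.8]
finger_gap: 0.3
[ 0.68166144 -0.62403114  0.36771912]
```

View pics/s11.png

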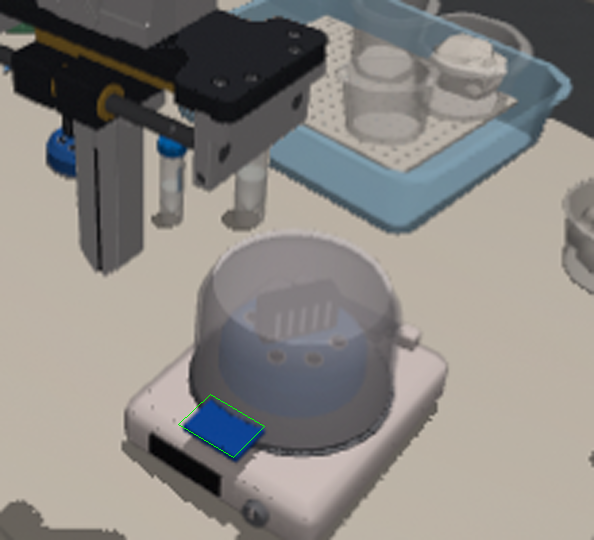

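View pics/t11.png

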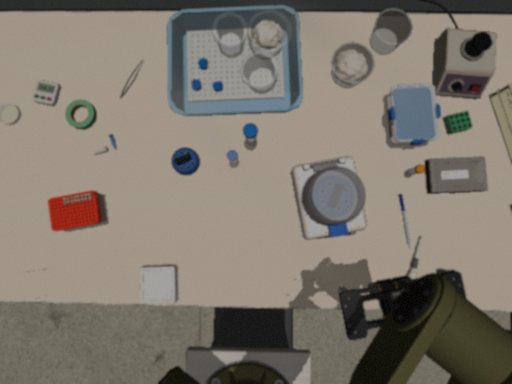

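The dome is shut: the tab lies on the outline projected for angle 0. The rotor is upright inside, both tubes stand at top (250,131) and (232,156) as before, and the robot is clear.

```bash
python3 -c "
from cell import manip
print(manip.sign_off())"
```

```text
the job is handed in; nothing more can be done
None
```

The larger blue rotor is home on the drive, released, and the clear dome is shut over it. I handed the job in at about 18.5 s; the sign-off gave no verdict.

- **Rotor:** I read the drive's angle from the wrist camera and turned the rotor to match before lowering it. It dropped straight home without riding on the arms, so I did not need to turn it while pressing. It stopped at TCP height 97.9 mm against an expected 98.2 mm, with about 18 N pushing back and up to 12 N sideways until I let go.
- **Dome:** I pushed it shut by the tab and pressed until it stopped at 67.4 mm, against 67.5 mm expected, with about 19 N. In the last picture the tab lies on the outline for a shut dome, with the rotor upright inside.
- **Tubes:** Both blue-capped tubes are standing where they were, and the robot is clear of everything.
- **Disagreement:** The wrist camera's reported calibration shifted by about 2.4 mm between calls. I worked round it by viewing the drive from two angles. That position differed by about 2.5 mm from the top and scene cameras' estimate, but the pin entered without trouble.

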